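# Sort finished metalware into the polishing trays

## Task

Sort the five finished pieces on the jeweller's bench by metal for polishing: copper into the copper-lined tray, brass into the brass-lined tray, silver into the silver-lined tray. Stand each piece upright (the same way up as it stands now) and flat on the floor of its tray, one piece to a bay, and let go of it. Leave the glass jar and the block of files where they stand.

Things in the scene. Friction and masses are not known exactly. Their poses are not given: they have to be found in the camera images.
- copper_tray: Fixed two-bay tray, floor lined with reddish copper sheet, dark wood frame. Outside 96 mm (its x) by 170 mm (its y). Origin: centre of the underside. Inner floor 5 mm above the origin; rims and the divider (along x at y = 0) are 14 mm high, 6 mm thick. Bays centred at x = 0, y = +41 and -41 mm, each 84 mm (x) by 76 mm (y) inside. Its y is the long way, z up.
- brass_tray: Fixed two-bay tray, floor lined with yellow brass sheet, dark wood frame. Outside 96 mm (its x) by 170 mm (its y). Origin: centre of the underside. Inner floor 5 mm above the origin; rims and the divider (along x at y = 0) are 14 mm high, 6 mm thick. Bays centred at x = 0, y = +41 and -41 mm, each 84 mm (x) by 76 mm (y) inside. Its y is the long way, z up.
- silver_tray: Fixed two-bay tray, floor lined with pale silver-grey sheet, dark wood frame. Outside 96 mm (its x) by 170 mm (its y). Origin: centre of the underside. Inner floor 5 mm above the origin; rims and the divider (along x at y = 0) are 14 mm high, 6 mm thick. Bays centred at x = 0, y = +41 and -41 mm, each 84 mm (x) by 76 mm (y) inside. Its y is the long way, z up.
- copper_beaker: Reddish copper straight round beaker, open at the top, outer diameter 44 mm, 52 mm high, walls 3 mm, about 0.11 kg. Stands upright. Origin: centre of its underside, z up along its axis.
- silver_beaker: Pale silver-grey straight round beaker, open at the top, outer diameter 44 mm, 52 mm high, walls 3 mm, about 0.11 kg. Stands upright. Origin: centre of its underside, z up along its axis.
- copper_ring: Reddish copper napkin ring: a short plain tube open at both ends, outer diameter 46 mm, 34 mm high, walls 4 mm, about 0.08 kg. Stands on end, bore upright. Origin: centre of its lower end, z up along its axis.
- brass_ring: Yellow brass napkin ring: a short plain tube open at both ends, outer diameter 46 mm, 34 mm high, walls 4 mm, about 0.08 kg. Stands on end, bore upright. Origin: centre of its lower end, z up along its axis.
- silver_box: Closed pale silver-grey pillbox with a dark seam near the lid, 50 mm long (its x), 28 mm wide (its y), 28 mm high, about 0.09 kg; the lid does not open. Origin: centre of its underside, z up.
- jar: Bystander: loose closed green glass jar with a black cap and blank paper label, diameter 56 mm, 75 mm high. Origin: centre of its underside. Leave alone.
- file_block: Bystander: loose pale wooden block 60 x 60 x 45 mm with five short file handles standing out of its top, 78 mm high in all. Origin: centre of its underside. Leave alone.
Mind the look-alikes: they are no part of the job. What is shaped like the silver_box but brown, green or red is not meant.

How it is judged:
By the outcome, as a careful person would: the job done as asked, in the order asked, and still so for the second after the job is handed in, with the robot touching nothing.
It also fails if it takes over 106 s, if anything falls off the work surface, if the arm or the gripper's body presses on something with over 40 N, if the wrist force passes 120 N, or if a joint passes its speed limit or range.

## Robot

A 7-joint arm with a two-finger parallel gripper is mounted at the origin on the work surface. World frame = base frame: x ahead of the robot, y to its left, z up, the work surface at z = 0. Lengths are in mm, angles in rad, forces in N, time in s.
With the tool pointing down it reaches from about 400 to 875 mm from the base axis. Payload 6.5 kg.
Tool frame: the origin (TCP) lies on the front face of the gripper's body, between the roots of the fingers; the fingertips stand 73 mm ahead of it and the grasp point (between the pads) lies 54 mm ahead of it; z points along the fingers, y is the line along which they close (so a half turn about z gives the same grasp; the last joint's range is limited). The gripper opens to 85 mm and grips with 20 to 120 N. Pads are 22 mm wide; open, the fingers measure 114 mm over their backs; the gripper's body (76 mm by 85 mm) begins 54 mm behind the grasp point. The pads swing forward as they close: fully open they stand 13 mm farther back than shut.
Start: joints at [1.219, 0.536, -0.004, 1.538, 0.003, 1.067, -0.071], TCP at [183.249, -623.626, 303.89] pointing down, gripper open.
Joint ranges: [-2.7, 2.7], [-0.37, 2.16], [-1.27, 1.26], [0.24, 2.4], [-1.31, 4.45], [0.19, 1.91], [-2.76, 2.76]. Speed limits (rad/s): [2.39, 2.39, 3.14, 3.14, 3.14, 3.14, 3.14].

## Interface

Orientations are given as a unit quaternion [x, y, z, w].
In Python, from rig import arm gives the robot as it stands.
- The arm moves only by the tool creep_tool, called after ">>>" as name(argument=value, ...), one argument or row to a line, values as JSON. Schema: {"type":"object","properties":{"moves":{"type":"string"},"force":{"type":"number"},"only":{"type":"string"},"quiet":{"type":"boolean"},"lines":{"type":"string"}},"required":["moves"],"additionalProperties":false}. moves is a string of 1 to 10 rows, parted by semicolons, with the numbers parted by spaces; each row has 7 numbers: dx, dy, dz in mm, then a rotation vector rx, ry, rz in rad, then the finger opening in mm; each row shifts and turns the commanded pose from where the row before left it, along the tool's axes as they then stand; what a row does not reach is not made up. A row lasts 1/12 s, in which the tool goes at most 41.7 mm and 0.125 rad, less where a joint would pass 70% of its speed; a pose out of reach is approached as far as the arm can. The fingers move at their own pace and stop on an object; force is the grip in N (left out, the last holds). Time passes only in rows, so rows that do not move let the fingers close. The tool returns the time, the measured TCP pose, the force, the opening and the grip force at its end. only (a regular expression) keeps the lines of the reply that match it, lines (a string "A,B") keeps lines A to B, and quiet returns only ok. Input that does not fit is refused with a message, and nothing moves.
- arm.get_obs(): the state, without advancing time (a new reading comes with each control period).
- arm.read_camera(name): name is "side" or "top"; returns a dict with "frame" (420x560x3 uint8, red, green, blue), "vertical_fov" (degrees; the focal length in pixels is half the picture's height over the tangent of half this angle, whatever the lens; pixels are square), "cx", "cy" (the principal point, pixels), "dist" ([k1, k2, p1, p2, k3] as OpenCV has them; the pictures are not rectified), "R" (3x3) and "t" (3): a world point X has camera coordinates R X + t. Camera axes: x right, y down, z forward; pixel columns grow to the right and rows downward; lengths in mm; the calibration is good to about 2 mm. A picture is of the moment at which its call begins. There is no depth.
- arm.job_done(): hands the job in; it is judged then, once.
The state is a dict: "t": time; "joint_positions": joint angles; "qd": joint speeds; "effort": joint torques, N m; "tcp_pos": TCP position; "tcp_rot": TCP orientation; "contact_force": force on the tool from outside, world axes, zero at the start; "wrist_torque": the same for the moment, N m; "opening": finger opening in mm; "grasp_force": force on a finger pad.
Only numpy, scipy, OpenCV 4.12 (cv2) and the standard library are available. Lean on these libraries where they do the work, as an engineer would, in place of code of your own. Each camera call takes 0.05 s, during which the arm holds its last target. There are 200 camera calls.

## Working session

There is one attempt and no reset: what is moved stays moved. The work goes in short steps, Python scripts to look and compute and a tool call to move; the robot and the scene stay as the last step left them, time stands still between calls to the robot, and variables do not carry over. Pictures are saved under pics/ and viewed, at most 14 in all, crops included, and the job is handed in when it is done.

```bash
ls; mkdir -p pics
```

Create h.py:
```python
import numpy as np, cv2, pickle
from rig import arm
def cam(n):
    c=arm.read_camera(n); return c
def K(c):
    f=210/np.tan(np.radians(c["vertical_fov"])/2)
    return np.array([[f,0,c["cx"]],[0,f,c["cy"]],[0,0,1.]])
def ray(c,p):
    q=cv2.undistortPoints(np.array([[p]],float),K(c),np.array(c["dist"],float))[0,0]
    R=np.array(c["R"]);t=np.array(c["t"])
    return -R.T@t, R.T@np.array([q[0],q[1],1])
def onz(c,p,z):
    o,d=ray(c,p); return o+d*(z-o[2])/d[2]
def tri(c1,p1,c2,p2):
    o1,d1=ray(c1,p1);o2,d2=ray(c2,p2)
    s=np.linalg.lstsq(np.stack([d1,-d2],1),o2-o1,rcond=None)[0]
    a=o1+d1*s[0];b=o2+d2*s[1]
    return (a+b)/2,np.linalg.norm(a-b)
def proj(c,X):
    return cv2.projectPoints(np.array(X,float).reshape(-1,3),cv2.Rodrigues(np.array(c["R"],float))[0],np.array(c["t"],float),K(c),np.array(c["dist"],float))[0][:,0]
def save(c,name,box=None,s=1.4):
    im=c["frame"][:,:,::-1]
    if box: x0,y0,x1,y1=box; im=im[y0:y1,x0:x1]
    cv2.imwrite("pics/"+name,cv2.resize(im,None,fx=s,fy=s,interpolation=cv2.INTER_CUBIC))
```

Run:
```python
from h import *
for n in("top","side"):
    c=cam(n); pickle.dump(c,open(n+"0.pkl","wb")); save(c,n+"0.png")
    print(n,c["vertical_fov"],c["cx"],c["cy"],c["dist"],np.round(c["R"],3).tolist(),np.round(c["t"],1))
o=arm.get_obs(); print(o)
```

```text
pics
top 57.686434121093626 272.7381401684073 207.88454775016496 [-0.04730952  0.          0.          0.          0.        ] [[0.011, -1.0, 0.009], [-0.992, -0.012, -0.129], [0.129, -0.007, -0.992]] [ -17.2  477.7 1063.2]
side 52.584513674627146 285.44529634625786 212.80237004135344 [-0.01978741  0.          0.          0.          0.        ] [[-0.924, -0.383, -0.02], [-0.23, 0.596, -0.769], [0.307, -0.706, -0.638]] [451.9 136.9 817. ]
{'t': 0.1, 'joint_positions': array([ 1.21879269,  0.53710131, -0.00442265,  1.53878236,  0.00259868,
        1.06729494, -0.07119137]), 'qd': array([ 1.24727735e-03, -5.26626733e-04, -3.29871215e-04, -6.79251614e-04,
        6.36349078e-04, -6.72937645e-05, -9.25843132e-05]), 'effort': array([ 3.83064020e-03, -5.84564102e+01,  1.05249267e+00, -2.59777987e+01,
        1.26576115e-02,  4.58673414e-03, -3.33032426e-05]), 'tcp_pos': array([ 183.10966562, -623.19639885,  303.09055665]), 'tcp_rot': array([ 9.89801890e-01,  1.42448567e-01, -1.73448058e-04, -7.70866564e-04]), 'contact_force': array([0.97819112, 0.17411522, 0.35230714]), 'wrist_torque': array([ 0.02477691,  0.02016285, -0.02515456]), 'grasp_force': 0.0, 'opening': 85.35556327613115}
```

View pics/top0.png

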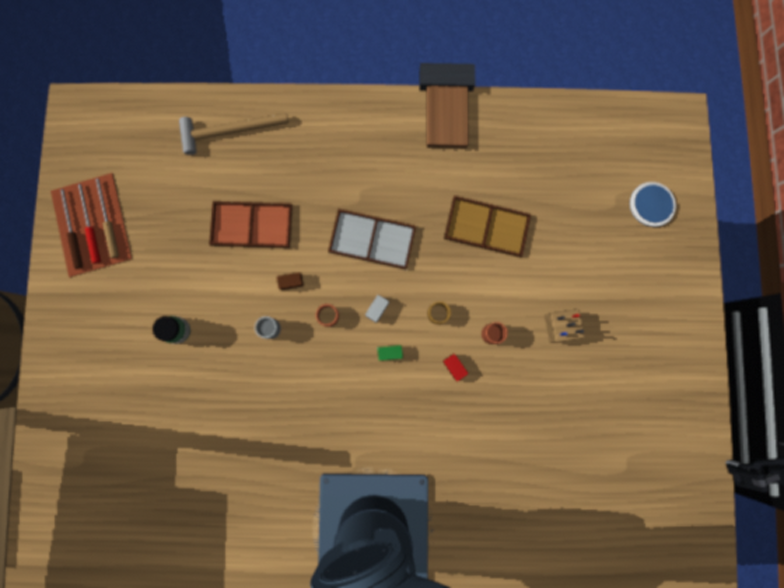

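View pics/side0.png

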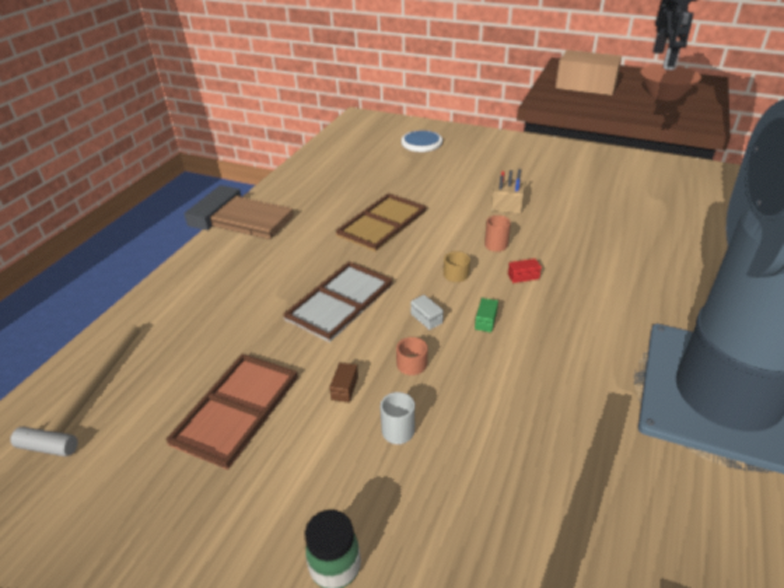

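Top view (displayed pixels): copper tray (251,225), silver tray (373,240), brass tray (488,227). Silver beaker (267,327), copper ring (327,315), silver box (377,308), brass ring (439,313), copper beaker (495,333). Box look-alikes: brown (290,282), green (390,353), red (456,367). Only the pale grey one at (377,308) fits silver_box. Crops next, for exact pixels and to confirm it.

Run:
```python
from h import *
t=pickle.load(open("top0.pkl","rb"));s=pickle.load(open("side0.pkl","rb"))
save(t,"topc.png",(140,135,400,275),3)
save(s,"sidec.png",(115,125,395,335),2.8)
```

```text
(no output)
```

View pics/topc.png

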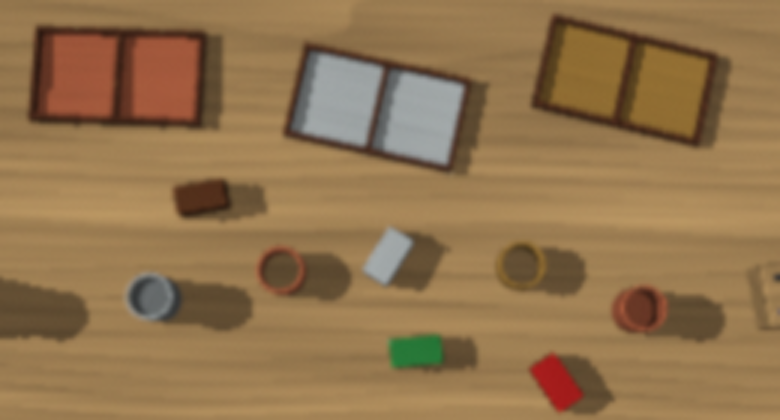

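View pics/sidec.png

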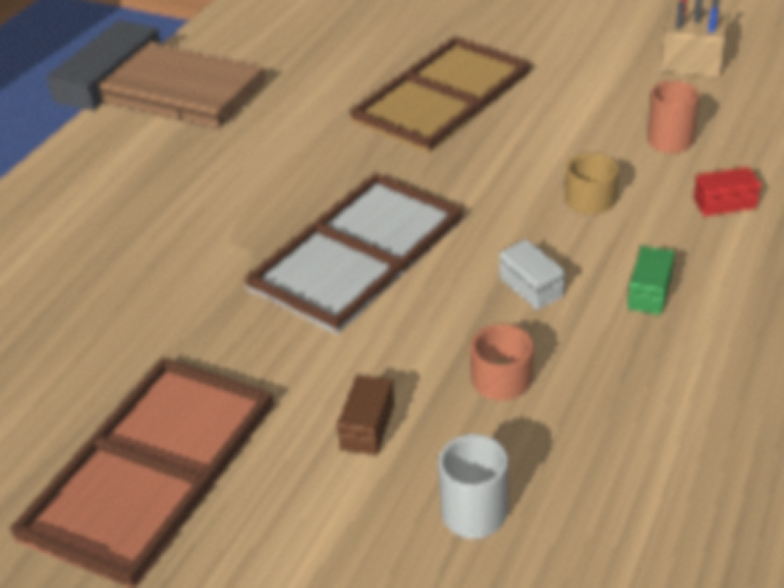

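Crops show, in crop pixels: silver box pale grey at top (388,256), side (532,262); it is the only grey box, so it is the one meant (brown, green and red excluded). Rim centres and tray corners are read off below.

Create m.py:
```python
from h import *
t=pickle.load(open("top0.pkl","rb"));s=pickle.load(open("side0.pkl","rb"))
T=lambda p:((p[0]+.5)/3-.5+140,(p[1]+.5)/3-.5+135)
S=lambda p:((p[0]+.5)/2.8-.5+115,(p[1]+.5)/2.8-.5+125)
pts=dict(sbeak=((150,296),(474,464),52),cring=((282,269),(503,347),34),bring=((521,264),(592,172),34),cbeak=((643,307),(674,94),52),box=((388,256),(532,262),28))
for k,(a,b,z) in pts.items():
    X,g=tri(t,T(a),s,S(b)); print(k,X.round(1),'gap',g.round(1),'top@z',onz(t,T(a),z)[:2].round(1),'side@z',onz(s,S(b),z)[:2].round(1))
bt=[onz(t,T(p),28)[:2] for p in((385,228),(413,242),(388,285),(363,269))]
bs=[onz(s,S(p),28)[:2] for p in((502,247),(527,241),(564,272),(540,283))]
print(np.round(bt,1).tolist(),np.round(bs,1).tolist())
tr=dict(copper=([(37,28),(206,33),(201,127),(30,121)],[(17,525),(165,360),(273,398),(133,570)]),
silver=([(308,44),(470,78),(451,170),(286,134)],[(248,280),(378,175),(463,210),(335,316)]),
brass=([(555,16),(716,55),(698,145),(533,105)],[(353,112),(457,38),(532,66),(431,142)]))
for k,(a,b) in tr.items():
    X=[tri(t,T(p),s,S(q))[0] for p,q in zip(a,b)]
    print(k,'tri z',np.round([x[2] for x in X],1))
    for n,P in (('top',[onz(t,T(p),14)[:2] for p in a]),('side',[onz(s,S(p),14)[:2] for p in b])):
        P=np.array(P);c=P.mean(0);yv=(P[0]+P[3]-P[1]-P[2])/2; xv=(P[0]+P[1]-P[2]-P[3])/2
        print(n,c.round(1),'len',np.linalg.norm(yv).round(1),np.linalg.norm(xv).round(1),'yaw y',np.arctan2(-yv[0],yv[1]).round(3),np.arctan2(xv[1],xv[0]).round(3))
```

```bash
python3 m.py
```

```text
sbeak [400.4 219.9  49.9] gap 0.9 top@z [400.7 219.6] side@z [399.2 221.4]
cring [428.6  99.   32.6] gap 1.0 top@z [429.  99.] side@z [427.6 100.2]
bring [ 436.3 -128.2   31.6] gap 0.7 top@z [ 436.4 -127.8] side@z [ 435.  -125.1]
cbeak [ 395.8 -239.4   53.3] gap 0.2 top@z [ 395.8 -239.7] side@z [ 396.3 -241.4]
box [443.2  -1.3  28.8] gap 0.2 top@z [443.1  -1.3] side@z [443.6  -2.1]
[[470.0, 1.9], [456.9, -25.1], [415.4, -1.7], [430.4, 22.4]] [[472.5, -10.8], [456.5, -25.1], [416.2, 0.1], [429.1, 19.0]]
copper tri z [16.8 10.9  8.8 19.5]
top [619.  267.6] len 169.1 95.0 yaw y -0.023 -0.017
side [619.3 267.9] len 161.4 92.5 yaw y -0.038 -0.025
silver tri z [ 9.9 13.  12.4 18.1]
top [592.5   9.8] len 164.8 93.8 yaw y -0.202 -0.203
side [591.6  10.4] len 165.1 88.8 yaw y -0.228 -0.178
brass tri z [11.8 13.9 10.4 14.5]
top [ 622.5 -234.6] len 166.2 93.9 yaw y -0.229 -0.231
side [ 620.9 -233. ] len 165.1 94.0 yaw y -0.236 -0.237
```

Triangulated heights match the text (52, 34, 28 and 14 mm). Next I turn the tool until its x axis lies along world +y, so the fingers close along world x.

>>> creep_tool(
  moves="0 0 0 0 0 -0.12 70;0 0 0 0 0 -0.12 70;0 0 0 0 0 -0.12 70;0 0 0 0 0 -0.12 70;0 0 0 0 0 -0.12 70;0 0 0 0 0 -0.12 70;0 0 0 0 0 -0.12 70;0 0 0 0 0 -0.12 70;0 0 0 0 0 -0.12 70;0 0 0 0 0 -0.12 70",
  force=40,
)

```text
t: 0.93
tcp_pos: [183.1, -623.4, 303.4]
tcp_rot: [0.735, 0.679, 0.0, -0.0]
contact_force: [-0.7, -0.6, -0.1]
opening: 70.4
grasp_force: 0.0
```

>>> creep_tool(
  moves="0 0 0 0 0 -0.085 70;0 0 0 0 0 0 70;0 0 0 0 0 0 70",
)

```text
t: 1.18
tcp_pos: [183.0, -623.5, 303.5]
tcp_rot: [0.708, 0.706, 0.0, -0.0]
contact_force: [-1.0, -0.3, 0.0]
opening: 70.1
grasp_force: 0.0
```

Run:
```python
from h import *
from scipy.spatial.transform import Rotation as R
o=arm.get_obs(); print(R.from_quat(o["tcp_rot"]).as_matrix().round(3), o["joint_positions"].round(2))
```

```text
[[ 0.003  1.    -0.   ]
 [ 1.    -0.003  0.001]
 [ 0.001 -0.    -1.   ]] [ 1.41  0.56 -0.29  1.52  0.17  1.09  1.08]
```

>>> creep_tool(
  moves="35 19 8 0 0 0 70;35 19 8 0 0 0 70;35 19 8 0 0 0 70;35 19 8 0 0 0 70;35 19 8 0 0 0 70;35 19 8 0 0 0 70;35 19 8 0 0 0 70;35 19 8 0 0 0 70;35 19 8 0 0 0 70;33.5 23 8 0 0 0 70",
)

```text
t: 2.02
tcp_pos: [377.1, -273.4, 223.6]
tcp_rot: [0.708, 0.706, -0.0, -0.0]
contact_force: [0.4, -0.7, 0.5]
opening: 69.9
grasp_force: 0.0
```

>>> creep_tool(
  moves="0 0 0 0 0 0 70;0 0 0 0 0 0 70",
)

```text
t: 2.18
tcp_pos: [378.5, -272.8, 223.7]
tcp_rot: [0.706, 0.708, 0.0, -0.0]
contact_force: [-0.7, -1.9, -0.9]
opening: 70.0
grasp_force: 0.0
```

Remaining: +17.5 in x, +33 in y, 142 mm down.

>>> creep_tool(
  moves="16.5 9 15 0 0 0 70;16.5 8.5 15 0 0 0 70;0 0 15 0 0 0 70;0 0 0 0 0 0 70;0 0 0 0 0 0 70",
)

```text
t: 2.6
tcp_pos: [393.9, -243.3, 178.7]
tcp_rot: [0.708, 0.706, -0.001, -0.001]
contact_force: [0.3, -0.3, -0.6]
opening: 70.2
grasp_force: 0.0
```

Run:
```python
from h import *
c=cam("top"); save(c,"a1.png",(320,180,420,280),5);
```

```text
(no output)
```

View pics/a1.png

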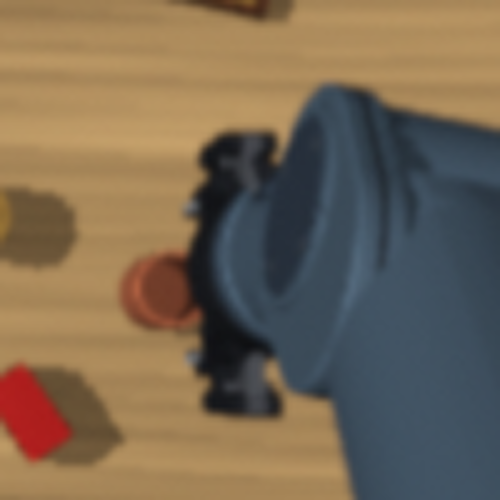

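The gripper (fingers at crop rows 160 and 385) brackets the beaker (165,288), and the offset matches the expected parallax. I descend and grip.

>>> creep_tool(
  moves="3 2 20 0 0 0 70;0 0 25 0 0 0 70;0 0 25 0 0 0 70;0 0 20 0 0 0 70;0 0 6 0 0 0 70;0 0 0 0 0 0 70;0 0 0 0 0 0 70",
)

```text
t: 3.23
tcp_pos: [397.1, -240.0, 83.8]
tcp_rot: [0.708, 0.707, -0.0, 0.001]
contact_force: [0.4, -0.7, 0.8]
opening: 69.9
grasp_force: 0.0
```

>>> creep_tool(
  moves="0 0 0 0 0 0 30;0 0 0 0 0 0 30;0 0 0 0 0 0 30;0 0 0 0 0 0 30;0 0 0 0 0 0 30;0 0 0 0 0 0 30",
)

```text
t: 3.73
tcp_pos: [397.3, -239.8, 84.3]
tcp_rot: [0.707, 0.707, 0.0, 0.001]
contact_force: [-2.2, 0.9, 9.0]
opening: 42.6
grasp_force: 40.0
```

>>> creep_tool(
  moves="0 0 -20 0 0 0 30;0 0 -30 0 0 0 30;0 0 -30 0 0 0 30;0 0 -20 0 0 0 30;0 0 0 0 0 0 30",
)

```text
t: 4.15
tcp_pos: [398.8, -240.3, 187.1]
tcp_rot: [0.707, 0.707, 0.001, 0.004]
contact_force: [0.5, -0.1, -1.2]
opening: 42.5
grasp_force: 41.2
```

>>> creep_tool(
  moves="30 15 0 0 0 0 30;36 15 0 0 0 0 30;36 15 0 0 0 0 30;36 15 0 0 0 0 30;36 15 0 0 0 0 30;36 15 0 0 0 0 30;36 15 0 0 0 0 30;36 15 0 0 0 0 30;36 15 0 0 0 0 30;36 15 0 0 0 0 30",
)

```text
t: 4.98
tcp_pos: [546.8, 116.6, 182.5]
tcp_rot: [0.707, 0.707, -0.0, 0.0]
contact_force: [0.9, -0.2, -1.0]
opening: 42.8
grasp_force: 41.2
```

>>> creep_tool(
  moves="36 15 0 0 0 0 30;36 15 0 0 0 0 30;36 15 0 0 0 0 30;36 15 0 0 0 0 30;30 12 0 0 0 0 30;20 0 0 0 0 0 30;0 0 0 0 0 0 30;0 0 0 0 0 0 30",
)

```text
t: 5.65
tcp_pos: [617.6, 310.4, 182.0]
tcp_rot: [0.706, 0.708, -0.0, -0.0]
contact_force: [0.4, -1.0, -2.0]
opening: 43.0
grasp_force: 41.2
```

>>> creep_tool(
  moves="-1.5 2.5 25 0 0 0 30;0 0 25 0 0 0 30;0 0 20 0 0 0 30;0 0 12 0 0 0 30;0 0 0 0 0 0 30;0 0 0 0 0 0 30",
)

```text
t: 6.15
tcp_pos: [621.3, 306.3, 100.7]
tcp_rot: [0.707, 0.707, -0.001, 0.0]
contact_force: [0.6, 0.5, -0.3]
opening: 42.8
grasp_force: 41.2
```

Run:
```python
from h import *
c=cam("side"); save(c,"a2.png",(90,200,290,350),4);
```

```text
(no output)
```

View pics/a2.png

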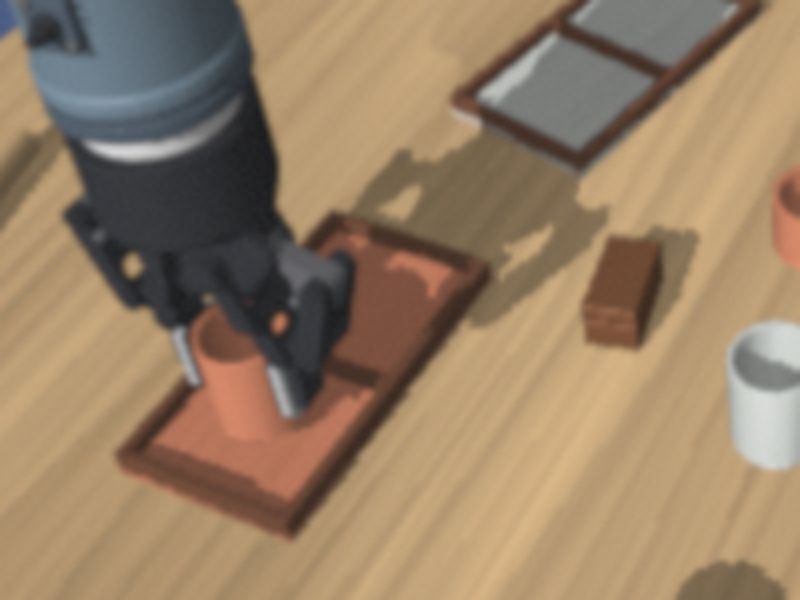

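The beaker hangs upright above the near copper bay (crop 245,430). I lower it about 12 mm and release.

>>> creep_tool(
  moves="2 -1 6 0 0 0 30;0 0 4 0 0 0 30;0 0 0 0 0 0 30;0 0 1.5 0 0 0 30;0 0 0 0 0 0 30;0 0 0 0 0 0 30",
)

```text
t: 6.7
tcp_pos: [620.3, 309.4, 89.5]
tcp_rot: [0.707, 0.707, 0.0, 0.0]
contact_force: [-0.4, -0.4, -1.2]
opening: 42.6
grasp_force: 41.3
```

>>> creep_tool(
  moves="0 0 1 0 0 0 30;0 0 0 0 0 0 30;0 0 0 0 0 0 60;0 0 0 0 0 0 60;0 0 0 0 0 0 60;0 0 0 0 0 0 60",
)

```text
t: 7.2
tcp_pos: [620.2, 309.4, 88.3]
tcp_rot: [0.707, 0.707, 0.0, -0.0]
contact_force: [-0.0, 1.1, 1.3]
opening: 60.3
grasp_force: 0.0
```

>>> creep_tool(
  moves="0 0 -15 0 0 0 60;0 0 -30 0 0 0 60;0 0 -30 0 0 0 70;0 0 -10 0 0 0 70;-28 -25 0 0 0 0 70;-28 -25 0 0 0 0 70;-28 -25 0 0 0 0 70;-28 -25 0 0 0 0 70;-28 -25 0 0 0 0 70;-28 -25 0 0 0 0 70",
)

```text
t: 8.03
tcp_pos: [469.1, 140.2, 174.1]
tcp_rot: [0.707, 0.707, 0.0, 0.0]
contact_force: [1.5, 0.2, 0.3]
opening: 69.6
grasp_force: 0.0
```

>>> creep_tool(
  moves="-28 -25 0 0 0 0 70;-14 -16 0 0 0 0 70;0 0 0 0 0 0 70;0 0 0 0 0 0 70",
)

```text
t: 8.37
tcp_pos: [429.1, 98.6, 174.1]
tcp_rot: [0.708, 0.707, 0.0, 0.001]
contact_force: [0.1, 0.1, -0.3]
opening: 70.0
grasp_force: 0.0
```

>>> creep_tool(
  moves="0 0 25 0 0 0 70;0 0 30 0 0 0 70;0 0 25 0 0 0 70;0 0 15 0 0 0 70;0 0 3 0 0 0 70;0 0 0 0 0 0 30;0 0 0 0 0 0 30;0 0 0 0 0 0 30;0 0 0 0 0 0 30;0 0 0 0 0 0 30",
)

```text
t: 9.2
tcp_pos: [430.2, 99.7, 76.4]
tcp_rot: [0.707, 0.707, 0.001, 0.001]
contact_force: [-0.7, -0.1, 5.5]
opening: 45.6
grasp_force: 41.4
```

>>> creep_tool(
  moves="0 0 0 0 0 0 30;0 0 -20 0 0 0 30;0 0 -30 0 0 0 30;0 0 -30 0 0 0 30;0 0 -10 0 0 0 30;0 0 0 0 0 0 30",
)

```text
t: 9.7
tcp_pos: [430.8, 99.5, 167.7]
tcp_rot: [0.707, 0.707, 0.002, 0.002]
contact_force: [0.8, 0.5, -0.6]
opening: 45.4
grasp_force: 41.5
```

>>> creep_tool(
  moves="21 31 0 0 0 0 30;21 31 0 0 0 0 30;21 31 0 0 0 0 30;21 31 0 0 0 0 30;21 31 0 0 0 0 30;21 31 0 0 0 0 30;0 0 0 0 0 0 30;0 0 0 0 0 0 30",
)

```text
t: 10.37
tcp_pos: [615.4, 226.5, 163.0]
tcp_rot: [0.707, 0.707, -0.001, -0.0]
contact_force: [-0.5, -1.1, -2.3]
opening: 45.7
grasp_force: 41.6
```

>>> creep_tool(
  moves="0 2.5 25 0 0 0 30;0 0 25 0 0 0 30;0 0 18 0 0 0 30;0 0 6 0 0 0 30;0 0 0 0 0 0 30;0 0 4 0 0 0 30;0 0 0 0 0 0 30;0 0 0 0 0 0 30",
)

```text
t: 11.03
tcp_pos: [618.2, 225.5, 88.4]
tcp_rot: [0.707, 0.707, 0.001, 0.0]
contact_force: [1.1, 0.4, -1.5]
opening: 45.2
grasp_force: 41.6
```

>>> creep_tool(
  moves="1 0 4 0 0 0 30;0 0 2 0 0 0 30;0 0 1 0 0 0 30;0 0 0 0 0 0 30;0 0 0 0 0 0 30",
)

```text
t: 11.45
tcp_pos: [618.0, 226.7, 81.5]
tcp_rot: [0.707, 0.707, 0.0, 0.0]
contact_force: [-2.7, -0.5, 7.0]
opening: 45.4
grasp_force: 42.2
```

>>> creep_tool(
  moves="0 0 0 0 0 0 60;0 0 0 0 0 0 60;0 0 0 0 0 0 60;0 0 -15 0 0 0 60;0 0 -30 0 0 0 60;0 0 -30 0 0 0 70;0 0 -15 0 0 0 70;0 0 0 0 0 0 70",
)

```text
t: 12.12
tcp_pos: [620.0, 227.5, 175.5]
tcp_rot: [0.707, 0.707, 0.004, 0.001]
contact_force: [0.5, 0.7, -0.1]
opening: 69.8
grasp_force: 0.0
```

>>> creep_tool(
  moves="-35.5 -18 0 0 0 0 70;-35.5 -18 0 0 0 0 70;-35.5 -18 0 0 0 0 70;-35.5 -18 0 0 0 0 70;-35.5 -18 0 0 0 0 70;-35.5 -18 0 0 0 0 70;-35.5 -18 0 0 0 0 70;-35.5 -18 0 0 0 0 70;-35.5 -18 0 0 0 0 70;-35.5 -18 0 0 0 0 70",
)

```text
t: 12.95
tcp_pos: [436.2, -130.1, 170.2]
tcp_rot: [0.707, 0.707, -0.0, -0.0]
contact_force: [0.7, -1.4, -0.5]
opening: 70.0
grasp_force: 0.0
```

>>> creep_tool(
  moves="0 0 0 0 0 0 70;0 0 0 0 0 0 70",
)

```text
t: 13.12
tcp_pos: [436.2, -131.1, 170.1]
tcp_rot: [0.709, 0.705, -0.001, -0.0]
contact_force: [-0.2, 0.9, -0.6]
opening: 70.3
grasp_force: 0.0
```

Run:
```python
from h import *
c=cam("side"); save(c,"a3.png",(90,120,400,350),2.5);
```

```text
(no output)
```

View pics/a3.png

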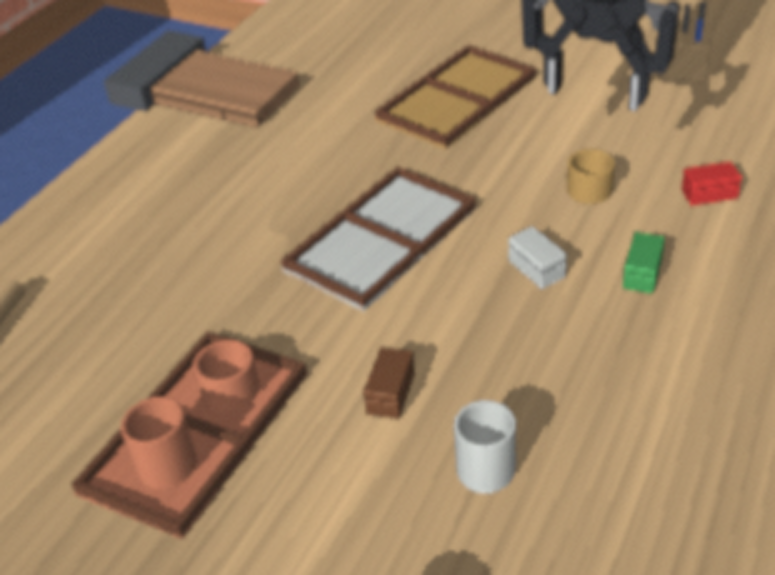

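Both copper pieces stand upright in separate bays (crop 160,440 and 225,370). Brass ring next, 3 mm further in +y.

>>> creep_tool(
  moves="3 0 25 0 0 0 70;0 0 30 0 0 0 70;0 0 25 0 0 0 70;0 0 11 0 0 0 70;0 0 3 0 0 0 70;0 0 0 0 0 0 30;0 0 0 0 0 0 30;0 0 0 0 0 0 30;0 0 0 0 0 0 30;0 0 0 0 0 0 30",
)

```text
t: 14.0
tcp_pos: [438.6, -125.6, 77.5]
tcp_rot: [0.707, 0.707, 0.001, 0.001]
contact_force: [-1.0, 1.0, 7.9]
opening: 45.2
grasp_force: 41.6
```

>>> creep_tool(
  moves="0 0 0 0 0 0 30;0 0 -20 0 0 0 30;0 0 -30 0 0 0 30;0 0 -30 0 0 0 30;0 0 -10 0 0 0 30;0 0 0 0 0 0 30",
)

```text
t: 14.5
tcp_pos: [439.3, -126.3, 168.9]
tcp_rot: [0.707, 0.707, 0.001, 0.003]
contact_force: [-0.1, -0.1, -1.9]
opening: 45.4
grasp_force: 41.7
```

>>> creep_tool(
  moves="-11.5 32 0 0 0 0 30;-11.5 32 0 0 0 0 30;-11.5 32 0 0 0 0 30;-11.5 32 0 0 0 0 30;-11.5 32 0 0 0 0 30;-11.5 32 0 0 0 0 30;0 0 0 0 0 0 30;0 0 0 0 0 0 30",
)

```text
t: 15.17
tcp_pos: [630.0, -195.0, 164.1]
tcp_rot: [0.707, 0.707, -0.0, -0.001]
contact_force: [-0.2, 0.7, -1.4]
opening: 45.4
grasp_force: 41.7
```

>>> creep_tool(
  moves="1 1.5 25 0 0 0 30;0 0 25 0 0 0 30;0 0 18 0 0 0 30;0 0 8 0 0 0 30;0 0 0 0 0 0 30;0 0 0 0 0 0 30",
)

```text
t: 15.67
tcp_pos: [630.6, -193.3, 90.2]
tcp_rot: [0.707, 0.707, -0.0, -0.0]
contact_force: [-0.5, -0.2, -0.3]
opening: 45.2
grasp_force: 41.7
```

Run:
```python
from h import *
c=cam("side"); save(c,"a4.png",(200,80,320,180),5);
```

```text
(no output)
```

View pics/a4.png

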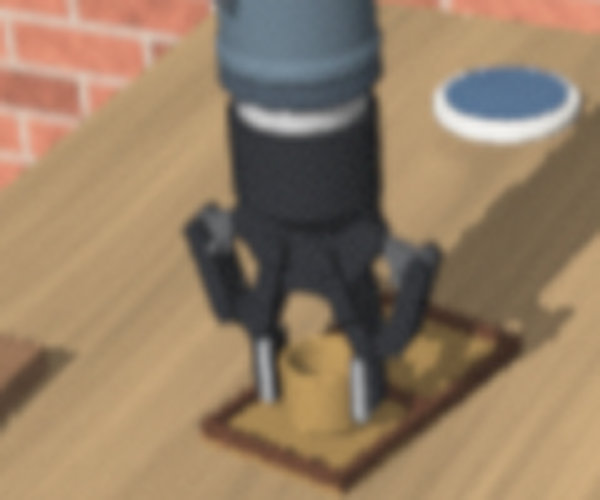

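The ring is upright over the near brass bay (crop 320,430). I lower and release it.

>>> creep_tool(
  moves="0 0 4 0 0 0 30;0 0 2.5 0 0 0 30;0 0 1 0 0 0 30;0 0 0 0 0 0 30;0 0 0 0 0 0 30",
)

```text
t: 16.13
tcp_pos: [631.3, -193.6, 83.1]
tcp_rot: [0.707, 0.707, 0.0, 0.0]
contact_force: [-0.2, 0.0, -1.4]
opening: 45.3
grasp_force: 41.7
```

>>> creep_tool(
  moves="0 0 1 0 0 0 30;0 0 0 0 0 0 30;0 0 0 0 0 0 60;0 0 0 0 0 0 60;0 0 0 0 0 0 60;0 0 -15 0 0 0 60;0 0 -30 0 0 0 60;0 0 -30 0 0 0 60;0 0 -15 0 0 0 60;0 0 0 0 0 0 60",
)

```text
t: 16.97
tcp_pos: [633.8, -194.1, 177.1]
tcp_rot: [0.707, 0.707, 0.002, 0.003]
contact_force: [0.4, -0.8, 0.2]
opening: 60.1
grasp_force: 0.0
```

>>> creep_tool(
  moves="24 -23.5 0 0 0 0 60;24 -23.5 0 0 0 0 60;24 -23.5 0 0 0 0 60;24 -23.5 0 0 0 0 60;24 -23.5 0 0 0 0 60;24 -23.5 0 0 0 0 60;24 -23.5 0 0 0 0 60;24 -23.5 0 0 0 0 60;0 0 0 0 0 0 60;0 0 0 0 0 0 60",
)

```text
t: 17.8
tcp_pos: [441.9, -0.5, 171.8]
tcp_rot: [0.706, 0.708, -0.0, -0.0]
contact_force: [0.2, 0.8, -0.1]
opening: 60.2
grasp_force: 0.0
```

>>> creep_tool(
  moves="0 0 0 0 0 -0.12 60;0 0 0 0 0 -0.12 60;0 0 0 0 0 -0.12 60;0 0 0 0 0 -0.12 60;0 0 0 0 0 -0.12 60;0 0 0 0 0 -0.12 60;0 0 0 0 0 -0.12 60;0 0 0 0 0 -0.12 60;0 0 0 0 0 -0.12 60;0 0 0 0 0 0 60",
)

```text
t: 18.63
tcp_pos: [444.0, -2.7, 171.6]
tcp_rot: [0.242, 0.97, 0.0, -0.0]
contact_force: [-0.3, 0.6, -0.5]
opening: 59.9
grasp_force: 0.0
```

Create g.py:
```python
import sys
from h import *
from scipy.spatial.transform import Rotation as R
o=arm.get_obs(); M=R.from_quat(o["tcp_rot"]).as_matrix()
d=np.array([float(v) for v in sys.argv[1:4]])-o["tcp_pos"]
print("tool move",(M.T@d).round(1),"close dir",np.arctan2(M[1,1],M[0,1]).round(3),"q",o["joint_positions"].round(2))
```

```bash
python3 g.py 443.2 -1.5 76
```

Run:
```python
from h import *
c=cam("side"); save(c,"a5.png",(240,110,360,230),5);
```

```text
tool move [ 1.3  0.7 95.6] close dir 1.082 q [ 0.5   0.52 -0.72  2.13  0.54  0.68  0.49]
```

View pics/a5.png

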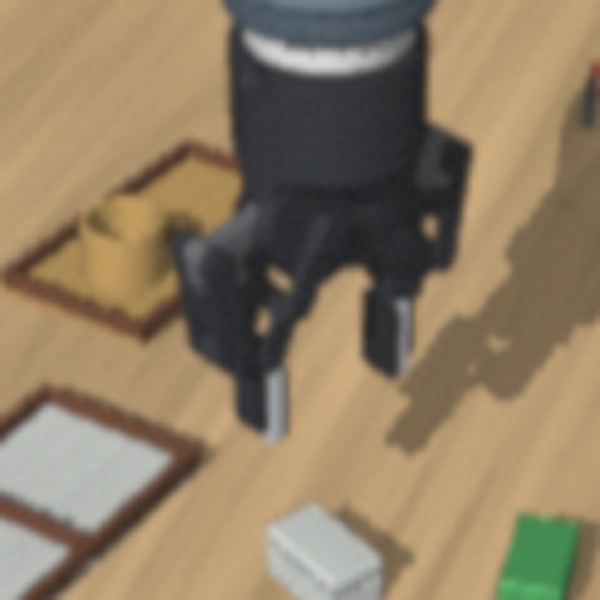

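The brass ring stands in the near brass bay. The fingers line up across the short side of the silver box (crop 325,545). I descend and grip.

>>> creep_tool(
  moves="1 1 25 0 0 0 60;0 0 30 0 0 0 60;0 0 25 0 0 0 60;0 0 12 0 0 0 60;0 0 3 0 0 0 60;0 0 0 0 0 0 20;0 0 0 0 0 0 20;0 0 0 0 0 0 20;0 0 0 0 0 0 20;0 0 0 0 0 0 20",
)

```text
t: 19.52
tcp_pos: [443.6, -0.4, 77.9]
tcp_rot: [0.243, 0.97, 0.0, 0.001]
contact_force: [-1.3, 0.1, 7.5]
opening: 27.8
grasp_force: 40.0
```

>>> creep_tool(
  moves="0 0 0 0 0 0 20;0 0 0 0 0 0 20;0 0 -20 0 0 0 20;0 0 -30 0 0 0 20;0 0 -30 0 0 0 20;0 0 -10 0 0 0 20;0 0 0 0 0 0 20",
)

```text
t: 20.1
tcp_pos: [444.3, -0.5, 169.1]
tcp_rot: [0.243, 0.97, 0.0, 0.003]
contact_force: [0.6, -0.4, -0.9]
opening: 27.4
grasp_force: 39.5
```

>>> creep_tool(
  moves="0 0 0 0 0 0.12 20;0 0 0 0 0 0.12 20;0 0 0 0 0 0.12 20;0 0 0 0 0 0.12 20;0 0 0 0 0 0.12 20;0 0 0 0 0 0.12 20;0 0 0 0 0 0.12 20;0 0 0 0 0 0.12 20;0 0 0 0 0 0.12 20;0 0 0 0 0 0 20",
)

```text
t: 20.93
tcp_pos: [442.1, -0.4, 165.8]
tcp_rot: [0.709, 0.706, -0.001, -0.0]
contact_force: [-0.5, 0.4, -1.2]
opening: 27.3
grasp_force: 39.5
```

>>> creep_tool(
  moves="-7.5 35 0 0 0 0 20;-7.5 35 0 0 0 0 20;-7.5 35 0 0 0 0 20;-7.5 35 0 0 0 0 20;0 0 0 0 0 0 20;0 0 0 0 0 0 20",
)

```text
t: 21.43
tcp_pos: [583.6, -30.9, 165.5]
tcp_rot: [0.707, 0.708, -0.0, -0.0]
contact_force: [-1.8, -0.5, -0.4]
opening: 27.0
grasp_force: 39.6
```

```bash
python3 g.py 584 -30 91
```

```text
tool move [ 0.9  0.4 74.5] close dir 0.002 q [ 0.29  0.65 -0.42  1.79  0.36  0.78 -0.32]
```

>>> creep_tool(
  moves="1 0 25 0 0 0 20;0 0 25 0 0 0 20;0 0 18 0 0 0 20;0 0 6 0 0 0 20;0 0 0 0 0 0 20;0 0 0 0 0 0 20",
)

```text
t: 21.93
tcp_pos: [582.3, -29.0, 93.1]
tcp_rot: [0.707, 0.708, -0.0, -0.0]
contact_force: [0.7, -0.9, -0.2]
opening: 27.3
grasp_force: 39.7
```

>>> creep_tool(
  moves="0 0 4 0 0 0 20;0 0 2.5 0 0 0 20;0 0 1 0 0 0 20;0 0 0 0 0 0 20;0 0 0 0 0 0 20",
)

```text
t: 22.35
tcp_pos: [583.0, -29.3, 85.7]
tcp_rot: [0.707, 0.707, 0.0, 0.0]
contact_force: [-0.3, -0.2, 0.0]
opening: 27.3
grasp_force: 39.7
```

>>> creep_tool(
  moves="0 0 1.5 0 0 0 20;0 0 1 0 0 0 20;0 0 0.5 0 0 0 20;0 0 0 0 0 0 20;0 0 0 0 0 0 20",
)

```text
t: 22.77
tcp_pos: [582.9, -29.2, 82.9]
tcp_rot: [0.707, 0.707, -0.0, 0.0]
contact_force: [-2.3, 0.5, 5.4]
opening: 27.6
grasp_force: 40.4
```

>>> creep_tool(
  moves="0 0 0 0 0 0 42;0 0 0 0 0 0 42;0 0 0 0 0 0 42;0 0 -15 0 0 0 42;0 0 -30 0 0 0 42;0 0 -30 0 0 0 60;0 0 -20 0 0 0 70;0 0 0 0 0 0 70",
)

```text
t: 23.43
tcp_pos: [585.4, -29.1, 181.7]
tcp_rot: [0.707, 0.707, 0.003, 0.003]
contact_force: [0.3, 0.1, -0.3]
opening: 70.6
grasp_force: 0.0
```

>>> creep_tool(
  moves="31 -23 0 0 0 0 70;31 -23 0 0 0 0 70;31 -23 0 0 0 0 70;31 -23 0 0 0 0 70;31 -23 0 0 0 0 70;31 -23 0 0 0 0 70;31 -23 0 0 0 0 70;31 -23 0 0 0 0 70;0 0 0 0 0 0 70;0 0 0 0 0 0 70",
)

```text
t: 24.27
tcp_pos: [397.2, 220.7, 177.1]
tcp_rot: [0.705, 0.709, -0.0, -0.0]
contact_force: [0.1, 0.1, 1.0]
opening: 70.1
grasp_force: 0.0
```

```bash
python3 g.py 400.5 220 84
```

```text
tool move [-0.7  3.4 93.1] close dir 0.006 q [-0.2   0.46 -0.49  2.11  0.35  0.65 -0.93]
```

>>> creep_tool(
  moves="-0.5 3 25 0 0 0 70;0 0 30 0 0 0 70;0 0 25 0 0 0 70;0 0 11 0 0 0 70;0 0 2 0 0 0 70;0 0 0 0 0 0 30;0 0 0 0 0 0 30;0 0 0 0 0 0 30;0 0 0 0 0 0 30;0 0 0 0 0 0 30",
)

```text
t: 25.1
tcp_pos: [402.6, 218.5, 85.5]
tcp_rot: [0.707, 0.707, 0.001, 0.0]
contact_force: [-0.8, -0.5, 7.6]
opening: 42.1
grasp_force: 41.4
```

>>> creep_tool(
  moves="0 0 0 0 0 0 30;0 0 -20 0 0 0 30;0 0 -30 0 0 0 30;0 0 -30 0 0 0 30;0 0 -20 0 0 0 30;0 0 0 0 0 0 30",
)

```text
t: 25.6
tcp_pos: [403.7, 219.3, 188.3]
tcp_rot: [0.707, 0.707, 0.003, 0.001]
contact_force: [0.4, 0.2, -1.6]
opening: 42.8
grasp_force: 41.4
```

```bash
python3 g.py 600.5 50.1 185
```

```text
tool move [-169.2  196.8    4. ] close dir -0.0 q [-0.18  0.45 -0.51  2.1   0.35  0.67 -0.91]
```

>>> creep_tool(
  moves="-24.2 28 0 0 0 0 30;-24.2 28 0 0 0 0 30;-24.2 28 0 0 0 0 30;-24.2 28 0 0 0 0 30;-24.2 28 0 0 0 0 30;-24.2 28 0 0 0 0 30;-24.2 28 0 0 0 0 30;0 0 0 0 0 0 30;0 0 0 0 0 0 30",
)

```text
t: 26.35
tcp_pos: [598.7, 46.2, 183.4]
tcp_rot: [0.709, 0.705, -0.0, 0.0]
contact_force: [-0.3, 0.7, -2.1]
opening: 42.4
grasp_force: 41.4
```

```bash
python3 g.py 600.5 50.1 98.5
```

```text
tool move [ 4.   1.8 84.9] close dir -0.005 q [ 0.17  0.65 -0.44  1.74  0.36  0.84 -0.44]
```

>>> creep_tool(
  moves="4 2 25 0 0 0 30;0 0 25 0 0 0 30;0 0 22 0 0 0 30;0 0 12 0 0 0 30;0 0 0 0 0 0 30;0 0 0 0 0 0 30",
)

```text
t: 26.85
tcp_pos: [599.2, 53.5, 100.3]
tcp_rot: [0.707, 0.707, -0.0, -0.0]
contact_force: [-0.3, 0.2, -0.8]
opening: 42.4
grasp_force: 41.5
```

Run:
```python
from h import *
c=cam("side"); save(c,"a6.png",(180,130,320,250),5);
```

```text
(no output)
```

View pics/a6.png

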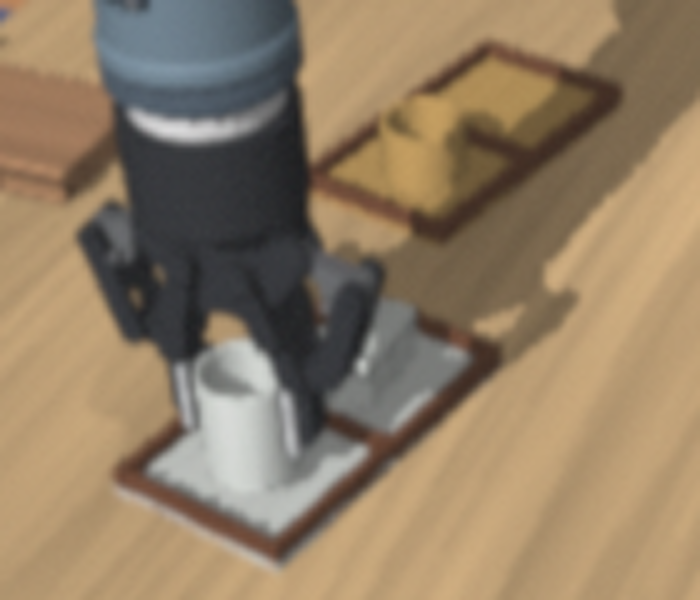

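The silver beaker hangs upright above the near silver bay (crop 250,480), with the box in the far bay. I lower it 10 mm.

>>> creep_tool(
  moves="-2 0 5 0 0 0 30;0 0 3 0 0 0 30;0 0 1.5 0 0 0 30;0 0 0.5 0 0 0 30;0 0 0 0 0 0 30;0 0 0 0 0 0 30",
)

```text
t: 27.4
tcp_pos: [600.0, 50.8, 90.7]
tcp_rot: [0.707, 0.707, 0.0, 0.0]
contact_force: [0.2, -0.7, -0.0]
opening: 42.5
grasp_force: 41.5
```

>>> creep_tool(
  moves="0 0 0.7 0 0 0 30;0 0 0 0 0 0 30;0 0 0 0 0 0 60;0 0 0 0 0 0 60;0 0 0 0 0 0 60;0 0 -15 0 0 0 60;0 0 -30 0 0 0 60;0 0 -30 0 0 0 60;0 0 -30 0 0 0 60;0 0 -30 0 0 0 60",
)

```text
t: 28.23
tcp_pos: [599.7, 51.0, 227.2]
tcp_rot: [0.707, 0.707, 0.0, 0.0]
contact_force: [1.0, -0.1, 0.7]
opening: 60.2
grasp_force: 0.0
```

>>> creep_tool(
  moves="30 -20 -15 0 0 0 60;35 -20 0 0 0 0 60;35 -20 0 0 0 0 60;35 -15 0 0 0 0 60;35 -10 0 0 0 0 60;35 -10 0 0 0 0 60;35 -10 0 0 0 0 60;35 -10 0 0 0 0 60;35 -10 0 0 0 0 60;0 0 0 0 0 0 60",
)

```text
t: 29.07
tcp_pos: [470.1, 369.8, 241.7]
tcp_rot: [0.703, 0.711, 0.002, -0.003]
contact_force: [-0.9, 0.5, 1.0]
opening: 60.0
grasp_force: 0.0
```

Run:
```python
from h import *
c=cam("side"); save(c,"f_s.png"); c=cam("top"); save(c,"f_t.png",(130,125,390,265),3)
```

```text
(no output)
```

View pics/f_s.png

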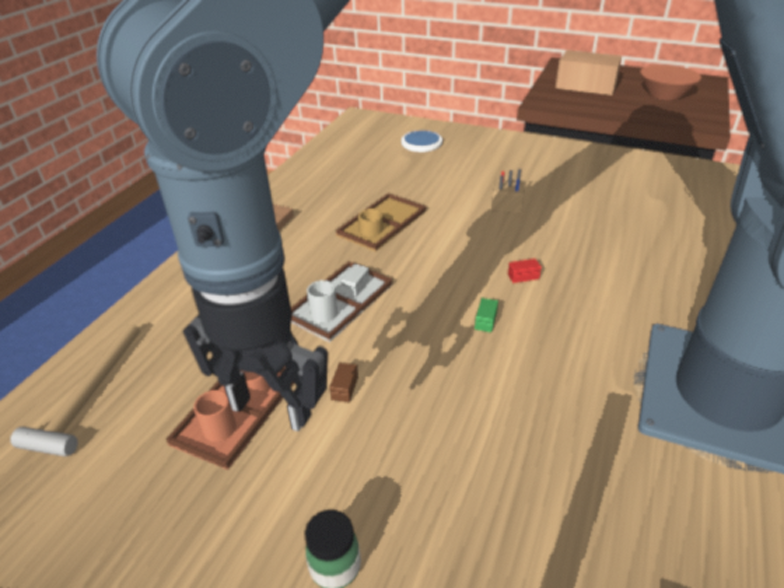

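View pics/f_t.png

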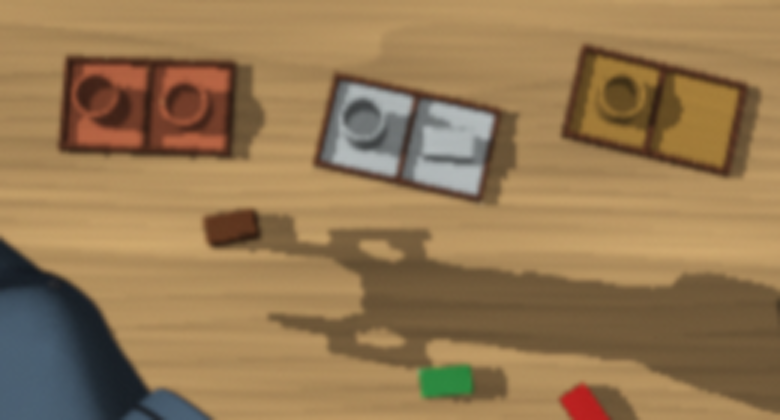

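All five pieces stand upright, each in its own bay. The file block looks faint in the shadow at (510,195), so I check it in a crop.

>>> creep_tool(
  moves="0 0 0 0 0 0 60;0 0 0 0 0 0 60;0 0 0 0 0 0 60",
)

```text
t: 29.42
tcp_pos: [475.7, 359.2, 239.8]
tcp_rot: [0.708, 0.706, -0.0, 0.0]
contact_force: [-0.5, -0.4, -1.0]
opening: 60.0
grasp_force: 0.0
```

Run:
```python
from h import *
a=pickle.load(open("side0.pkl","rb")); b=cam("side")
im=np.hstack([a["frame"][110:160,335:395],b["frame"][110:160,335:395]])[:,:,::-1]
cv2.imwrite("pics/fb.png",cv2.resize(im,None,fx=6,fy=6,interpolation=cv2.INTER_CUBIC))
```

```text
(no output)
```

View pics/fb.png

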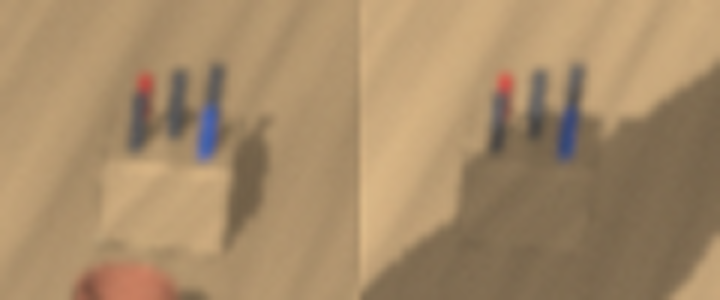

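The block has not moved (crop 525,200, same place as before) and is only in the arm's shadow. I hand the job in.

```bash
python3 -c "
from rig import arm; print(arm.job_done())"
```

```text
the job is handed in; nothing more can be done
None
```

I sorted all five pieces by metal, each standing upright and released in its own bay, left the jar and file block in place, and handed the job in at about 29.5 s; no verdict came back.

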